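Sort unmarked spacer canisters by weight under the bench light

ROBOT

A 7-joint arm with a two-finger parallel gripper is mounted at the origin on the work surface. World frame = base frame: x ahead of the robot, y to its left, z up, the work surface at z = 0. Lengths are in m, angles in rad, forces in N, time in s.
With the tool pointing down it reaches from about 0.425 to 0.95 m from the base axis. Payload 4.7 kg.
Tool frame: the origin (TCP) lies between the finger pads; the fingertips stand 25 mm ahead of it and the grasp point (between the pads) lies 6 mm ahead of it; x points along the fingers, z is the direction in which the jaws open and shut, and the axes are right-handed (so a half turn about x gives the same grasp; the last joint's range is limited). The gripper opens to 85 mm and grips with 20 to 120 N. Pads are 22 mm wide; open, the fingers measure 114 mm over their backs; the gripper's body (76 mm by 85 mm) begins 54 mm behind the grasp point. The pads swing forward as they close: fully open they stand 13 mm farther back than shut.
Start: joints at [1.255, 0.469, -0.049, 1.532, 0.024, 1.141, -0.082], TCP at [0.191, -0.647, 0.256] pointing down, gripper open.
Joint ranges: [-2.59, 2.59], [-0.33, 1.99], [-1.39, 1.29], [0.1, 2.45], [-1.04, 4.18], [0.21, 1.99], [-2.66, 2.66]. Speed limits (rad/s): [2.57, 2.57, 3.14, 3.14, 3.14, 3.14, 3.14].

INTERFACE

Orientations are given as a 3x3 rotation matrix whose columns are the frame's x, y, z axes.
In Python, from rig import * gives the robot as it stands. Calls block until the motion is done:
- movep(position, orientation): joint-space move of the TCP to a pose.
- move_l(position, attitude=None, feed=0.15, until_force=None): straight line of the TCP; attitude=None keeps the orientation; feed is the mean speed in m/s. With until_force (N) it stops when the force on the tool has changed by that much, and returns True; else False.
- move_joints(angles): joint-space move.
- command_gripper(opening, newtons=None): finger opening in m; newtons is the grip in N (None keeps the last); returns when the fingers have stopped.
- sleep(seconds).
- inverse_kinematics(position, orientation): joint angles nearest the present ones, or None.
- sense(): the state.
- camera(name): name is "side" or "top"; returns (picture, depth): 480x640x3 uint8, red, green, blue; 480x640 float32, m along the optical axis (not along the pixel's ray), 0 where there is no reading.
- camera_params(name): a dict with "K" (3x3 intrinsics, pixels), "dist" ([k1, k2, p1, p2, k3] as OpenCV has them; the pictures are not rectified), "position" and "rotation" of the camera in the world. Camera axes: x right, y down, z forward; pixel columns grow to the right and rows downward; lengths in m; the calibration is good to about 2 mm. A picture is of the moment at which its call begins. camera_params takes no time and is no camera call.
A pose or a line that the arm cannot do raises Unreachable and nothing moves.
- finish_job(): hands the job in, once; it reports no verdict.
The state is a dict: "time_s": time; "joint_pos": joint angles; "qd": joint speeds; "joint_efforts": joint torques, N m; "position": TCP position; "tcp_rot": TCP orientation; "wrist_force": force on the tool from outside, world axes, zero at the start; "ft_torque": the same for the moment, N m; "finger_gap": finger opening in m.
Only numpy, scipy, OpenCV 4.12 (cv2) and the standard library are available. Lean on these libraries where they do the work, as an engineer would, in place of code of your own. Each camera call takes 0.05 s, during which the arm holds its last target. There are 200 camera calls.

TASK

The three look-alike steel canisters standing under the bench light hold brass spacers: one is full, one half full and one empty, and only their weight tells which. Lift them to feel it, then stand the full one in the square tray and the empty one in the round dish, set down gently and upright, while the half-full one ends standing upright where it stood. Leave everything else on the bench where it is.

Things in the scene. Friction and masses are not known exactly. Their poses are not given: they have to be found in the camera images.
- can_p: one of three look-alike closed steel canisters, a plain upright cylinder 46 mm in diameter, 80 mm high; origin at the centre of its underside, z up. Its contents cannot be seen: in all, the full one weighs 0.55 to 0.65 kg, the half-full one 0.27 to 0.37 kg, the empty one 0.07 to 0.11 kg; which of the three this is, is not told, and their places change
- can_q: one of three look-alike closed steel canisters, a plain upright cylinder 46 mm in diameter, 80 mm high; origin at the centre of its underside, z up. Its contents cannot be seen: in all, the full one weighs 0.55 to 0.65 kg, the half-full one 0.27 to 0.37 kg, the empty one 0.07 to 0.11 kg; which of the three this is, is not told, and their places change
- can_r: one of three look-alike closed steel canisters, a plain upright cylinder 46 mm in diameter, 80 mm high; origin at the centre of its underside, z up. Its contents cannot be seen: in all, the full one weighs 0.55 to 0.65 kg, the half-full one 0.27 to 0.37 kg, the empty one 0.07 to 0.11 kg; which of the three this is, is not told, and their places change
- stand: a fixed black rubber mat, 6 mm thick, 100 mm deep (x from -40 to 60 mm) and 360 mm wide along its y, on which the canisters stand in a row along its y, about 105 mm apart and within 6 mm of its y axis; origin on the table, z up, -x towards the robot
- light: a fixed slim bench light over the row, origin and axes as the mat's: a bar 420 mm long along y, x from -3 to 27 mm, underside 180 mm and top 196 mm above the table, on two 12 mm posts at x = 50 mm, y = +-195 mm. It bars the way of a gripper that comes straight down on a canister: come tilted 25 to 45 degrees, from the -x side
- tray: a fixed square white plastic tray, 130 x 130 mm outside, 4 mm walls 20 mm high, floor 4 mm thick; origin at the centre of its underside. On the robot's left or right
- dish: a fixed round aluminium dish, 136 mm across at the rim and 116 mm at the foot outside, 3 mm wall 18 mm high, floor 4 mm thick; origin at the centre of its underside. On the side that the tray is not
- tape: a roll of black tape lying flat, 66 mm across, 19 mm high, in front of the canisters; a bystander. Origin at the centre of its underside
- vial: a small amber glass vial with a white cap, 28 mm across, 58 mm high, standing behind the canisters; a bystander. Origin at the centre of its underside
- transformer: a small transformer, dark steel core with copper winding, 46 x 44 x 36 mm high, nearer the robot; a bystander. Origin at the centre of its underside
- mug: a white mug, 76 mm across, 85 mm high, handle towards its +y; a bystander. Origin at the centre of its underside
- meter: a black hand multimeter lying flat, 150 x 75 x 38 mm high; a bystander. Origin at the centre of its underside
- screwdriver: a screwdriver with a red handle lying flat, 170 mm long, between the canisters and the robot; a bystander
Things that resemble listed ones, but are neither listed nor needed, are in the scene too. Leave any brown look-alike of the dish alone.

How it is judged:
By the outcome, as a careful person would: the job done as asked, in the order asked, and still so for the second after the job is handed in, with the robot touching nothing.
It also fails if it takes over 69 s, if anything falls off the work surface, if the arm or the gripper's body presses on something with over 40 N, if the wrist force passes 120 N, or if a joint passes its speed limit or range.

## Working session

There is one attempt and no reset: what is moved stays moved. The work goes in short steps, each a Python script; the robot and the scene stay as the last script left them, time stands still between calls to the robot, and variables do not carry over. Pictures are saved under pics/ and viewed, about 8 in all and at most 12, crops included, and the job is handed in when it is done.

```bash
ls; mkdir -p pics
python3 - <<'E'
from rig import *
import cv2,numpy as np
for n in("top","side"):
    p,d=camera(n); cv2.imwrite(f"pics/{n}0.png",p[:,:,::-1]); np.savez(f"pics/{n}0.npz",p=p,d=d); print(n,camera_params(n))
s=sense(); print(s)
E
```

```text
pics
top {'K': array([[588.71303475,   0.        , 320.72049514],
       [  0.        , 588.71303475, 234.99802094],
       [  0.        ,   0.        ,   1.        ]]), 'dist': array([-0.15497239,  0.        ,  0.        ,  0.        ,  0.        ]), 'position': array([ 0.40836449, -0.00825705,  1.47696906]), 'rotation': array([[ 0.00513688, -0.99512076,  0.09853059],
       [-0.99998557, -0.00526662, -0.00105668],
       [ 0.00157045, -0.09852374, -0.99513346]])}
side {'K': array([[451.72418711,   0.        , 323.58707698],
       [  0.        , 451.72418711, 242.9329531 ],
       [  0.        ,   0.        ,   1.        ]]), 'dist': array([-0.00566247,  0.        ,  0.        ,  0.        ,  0.        ]), 'position': array([0.24673778, 0.67375302, 0.90114328]), 'rotation': array([[-0.91280403, -0.32020052,  0.25349641],
       [-0.40815361,  0.69378387, -0.59335872],
       [ 0.01412205, -0.6450857 , -0.76397971]])}
{'time_s': 0.1, 'joint_pos': array([ 1.25509967,  0.46936278, -0.04861577,  1.53354007,  0.02408716,
        1.14102772, -0.08229325]), 'qd': array([-1.00410017e-03, -1.49676559e-03, -3.70097448e-05, -1.89070835e-03,
       -7.41825743e-05,  1.77575955e-03, -2.99135732e-04]), 'joint_efforts': array([ 6.56113116e-04, -5.11515677e+01, -4.69234830e-02, -2.38389802e+01,
        1.07256902e-02,  4.36850954e-03,  1.26010451e-05]), 'position': array([ 0.19084076, -0.6469667 ,  0.25537961]), 'tcp_rot': array([[-5.34250127e-04,  9.59141307e-01,  2.82926965e-01],
       [ 1.66959736e-03,  2.82927466e-01, -9.59139855e-01],
       [-9.99998464e-01, -4.00464749e-05, -1.75253383e-03]]), 'wrist_force': array([-0.24452732, -0.17552894, -0.54880351]), 'ft_torque': array([-0.02315132, -0.00060397,  0.02404268]), 'finger_gap': 0.08537532320614874}
```

View pics/top0.png

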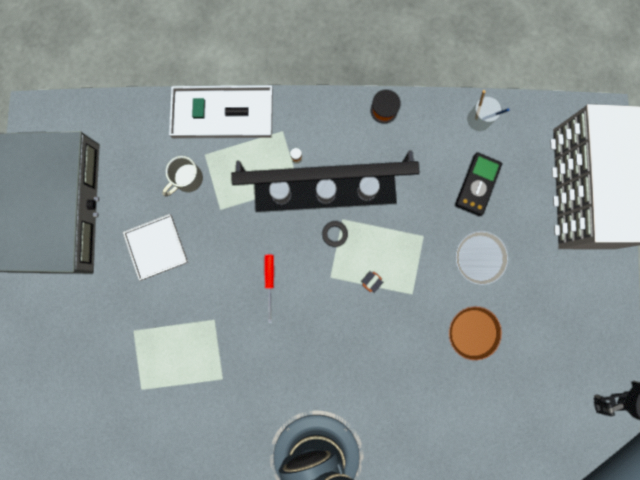

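View pics/side0.png

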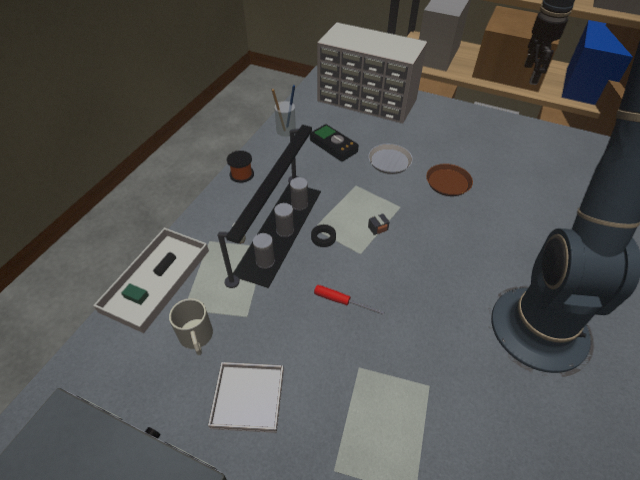

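Top view: canisters at about (280,190), (326,188), (369,186), partly under the light bar. Tray at (155,247), dish at (482,257), tape at (335,233), transformer at (372,281). In the side view the canister tops are at about (263,241), (285,210), (299,185).

```bash
cat > hlp.py <<'E'
from rig import *
import cv2,numpy as np
def rays(n,px):
    c=camera_params(n); u=cv2.undistortPoints(np.float64(px).reshape(-1,1,2),c["K"],c["dist"]).reshape(-1,2)
    return c["position"],np.c_[u,np.ones(len(u))]@c["rotation"].T
def plane(n,px,z):
    o,r=rays(n,px); return o+r*((z-o[2])/r[:,2])[:,None]
def cloud(n,d):
    v,u=np.mgrid[:480,:640]; o,r=rays(n,np.c_[u.ravel(),v.ravel()])
    w=o+r*d.reshape(-1,1); w[d.ravel()==0]=np.nan
    return w.reshape(480,640,3)
E
python3 - <<'E'
from hlp import *
for n in("side","top"):
    f=np.load(f"pics/{n}0.npz"); W=cloud(n,f["d"]); np.save(f"pics/W{n}.npy",W)
    roi=(W[...,0]>.6)&(W[...,0]<.9)&(abs(W[...,1])<.25)
    m=(roi&(abs(W[...,2]-.086)<.006)).astype(np.uint8)
    k,l,s,c=cv2.connectedComponentsWithStats(m)
    for i in range(1,k):
        if s[i,4]>60:
            ys,xs=np.where(l==i); P=plane(n,np.c_[xs,ys],.086)[:,:2].astype(np.float32)
            print(n,c[i].round(),s[i,4],"circ",cv2.minEnclosingCircle(P),"mean",P.mean(0),"z",np.median(W[...,2][l==i]))
# tray: bright in top; dish; heights
f=np.load("pics/top0.npz");W=np.load("pics/Wtop.npy")
g=f["p"].astype(int)
for nm,(u,v) in dict(tray=(155,247),dish=(482,257)).items():
    sub=np.zeros((480,640),np.uint8); sub[v-45:v+45,u-45:u+45]=1
    for lab,m in (("z>9mm",(W[...,2]>.010)&(W[...,2]<.03)),("bright",g.min(2)>165)):
        m=(m&(sub>0)).astype(np.uint8); k,l,s,c=cv2.connectedComponentsWithStats(m); 
        i=1+s[1:,4].argmax(); ys,xs=np.where(l==i); P=plane("top",np.c_[xs,ys],.018)[:,:2].astype(np.float32)
        print(nm,lab,s[i,4],cv2.minAreaRect(P),cv2.minEnclosingCircle(P))
# light bar, mat, bystanders
m=(abs(W[...,2]-.196)<.008)&(W[...,0]>.5)&(abs(W[...,1])<.3)
ys,xs=np.where(m); print("bar",len(xs),cv2.minAreaRect(plane("top",np.c_[xs,ys],.196)[:,:2].astype(np.float32)))
m=(g.max(2)<45); m[:183]=0; m[215:]=0; m[:,:250]=0; m[:,400:]=0
ys,xs=np.where(m); print("mat",cv2.minAreaRect(plane("top",np.c_[xs,ys],.006)[:,:2].astype(np.float32)))
print(plane("top",[(335,233),(372,281),(269,255),(269,290),(182,175),(183,200),(475,333),(296,155),(478,183)],.02).round(3), )
E
```

```text
side [298. 183.] 190 circ ((0.661048412322998, -0.12073556333780289), 0.027835609391331673) mean [ 0.66311944 -0.1208827 ] z 0.08652447124405377
side [283. 210.] 223 circ ((0.6553912162780762, -0.015811461955308914), 0.026164084672927856) mean [ 0.6546406  -0.01669815] z 0.08632408302107075
side [262. 241.] 256 circ ((0.6517862677574158, 0.09484148770570755), 0.026031730696558952) mean [0.6520443  0.09469128] z 0.08635603234877831
top [369. 186.] 270 circ ((0.664444625377655, -0.12433703988790512), 0.023791369050741196) mean [ 0.6640614  -0.12474921] z 0.08676325417314168
top [326. 189.] 288 circ ((0.6564022302627563, -0.020638365298509598), 0.0240030437707901) mean [ 0.6566701 -0.0208967] z 0.08680310018469861
top [279. 190.] 258 circ ((0.6545692086219788, 0.09193070232868195), 0.023714954033493996) mean [0.65312576 0.09163122] z 0.08624096273872273
tray z>9mm 435 ((0.5204617381095886, 0.4079073369503021), (0.13100768625736237, 0.13500794768333435), 21.388324737548828) ((0.5192915797233582, 0.40860140323638916), 0.09055867791175842)
tray bright 2605 ((0.5212967395782471, 0.409985005
[... 261 characters left out ...]
0.4985924959182739, -0.4147394895553589), 0.06826747208833694)
dish bright 1595 ((0.4983370900154114, -0.4105444550514221), (0.11341279000043869, 0.11327912658452988), 89.91261291503906) ((0.4977063238620758, -0.41092830896377563), 0.05774213373661041)
bar 2619 ((0.6822660565376282, -0.018836185336112976), (0.051015306264162064, 0.4196009635925293), 4.345942497253418)
mat ((0.6522079706192017, -0.01996418833732605), (0.06932560354471207, 0.3552115857601166), 0.32036033272743225)
[[ 0.558 -0.045  0.02 ]
 [ 0.439 -0.137  0.02 ]
 [ 0.502  0.118  0.02 ]
 [ 0.415  0.117  0.02 ]
 [ 0.704  0.343  0.02 ]
 [ 0.64   0.338  0.02 ]
 [ 0.31  -0.394  0.02 ]
 [ 0.756  0.054  0.02 ]
 [ 0.688 -0.409  0.02 ]]
```

```bash
cat >> hlp.py <<'E'
def ori(psi,tilt=np.radians(38),sg=1):
    s,c=np.sin(tilt),np.cos(tilt)
    x=np.array([s*np.cos(psi),s*np.sin(psi),-c]); z=sg*np.array([-np.sin(psi),np.cos(psi),0])
    return np.c_[x,np.cross(z,x),z]
CANS=np.array([[.6630,-.1226],[.6555,-.0185],[.6530,.0932]])
TRAY=np.array([.521,.410]); DISH=np.array([.498,-.4115]); YAW=np.radians(3.5)
GP=.003  # grasp point ahead of TCP at 46 mm opening
def tcp(xy,h,R,back=0): return np.array([*xy,h])-(GP+back)*R[:,0]
E
python3 - <<'E'
from hlp import *
np.set_printoptions(precision=2,suppress=True)
for sg in(1,-1):
    R=ori(YAW,sg=sg)
    for c in CANS:
        for b,h in((0,.054),(0,.075),(.1,.054),(.1,.1)): print(sg,b,h,inverse_kinematics(tcp(c,h,R,b),R))
    for t in(TRAY,DISH):
        for da in(0,-.3,.3):
            R2=ori(np.arctan2(t[1],t[0])+da,sg=sg)
            for h in(.06,.15): print(sg,"tgt",da,h,inverse_kinematics(tcp(t,h,R2),R2))
E
```

```text
1 0 0.054 [ 1.02  0.98 -1.18  2.07  1.96  0.63  0.25]
1 0 0.075 [ 0.88  0.76 -0.93  2.07  1.96  0.39  0.09]
1 0.1 0.054 [ 1.02  0.59 -1.01  2.18  1.78  0.3   0.21]
1 0.1 0.1 [ 1.14  0.58 -1.18  2.14  1.45  0.36  0.54]
1 0 0.054 [ 0.83  0.96 -1.18  2.13  2.02  0.76  0.01]
1 0 0.075 [ 0.42  0.59 -0.56  2.14  2.27  0.31 -0.53]
1 0.1 0.054 [ 0.9   0.65 -1.17  2.23  1.84  0.54 -0.01]
1 0.1 0.1 [ 0.66  0.35 -0.8   2.21  1.58  0.22  0.11]
1 0 0.054 [ 0.6   0.97 -1.18  2.12  2.    0.9  -0.15]
1 0 0.075 [ 0.17  0.59 -0.54  2.14  2.07  0.42 -0.54]
1 0.1 0.054 [ 0.63  0.66 -1.17  2.22  1.81  0.71 -0.18]
1 0.1 0.1 [ 0.09  0.29 -0.43  2.22  1.56  0.26 -0.13]
1 tgt 0 0.06 [ 0.1   0.95 -1.18  2.11  1.99  0.82 -0.06]
1 tgt 0 0.15 [-0.12  0.52 -0.8   2.09  1.66  0.4  -0.  ]
1 tgt -0.3 0.06 [-0.24  0.73 -0.8   2.1   1.89  0.75 -0.49]
1 tgt -0.3 0.15 [-0.22  0.54 -0.81  2.06  1.59  0.65 -0.25]
1 tgt 0.3 0.06 [ 0.19  0.96 -1.18  2.09  1.93  0.57  0.32]
1 tgt 0.3 0.15 [ 0.11  0.62 -1.    2.06  1.47  0.3   0.57]
1 tgt 0 0.06 [ 1.46  0.94 -1.18  2.15  2.01  0.82 -0.1 ]
1 tgt 0 0.15 [ 1.24  0.49 -0.8   2.12
[... 652 characters left out ...]
  2.38  0.33  2.22]
-1 0 0.075 [-0.07  0.54 -0.23  2.15  2.28  0.3   2.31]
-1 0.1 0.054 [-0.09  0.35 -0.23  2.26  2.07  0.25  2.48]
-1 0.1 0.1 None
-1 tgt 0 0.06 [-0.56  0.57 -0.24  2.15  2.53  0.28  2.17]
-1 tgt 0 0.15 None
-1 tgt -0.3 0.06 [-0.96  0.57  0.13  2.14  2.17  0.28  2.1 ]
-1 tgt -0.3 0.15 None
-1 tgt 0.3 0.06 [-0.61  0.57 -0.05  2.13  3.89  0.26  1.11]
-1 tgt 0.3 0.15 [ 0.11  0.62 -1.    2.06  1.47  0.3  -2.58]
-1 tgt 0 0.06 [ 0.94  0.58 -0.42  2.18  2.37  0.35  2.37]
-1 tgt 0 0.15 None
-1 tgt -0.3 0.06 [0.39 0.55 0.13 2.18 2.22 0.29 2.04]
-1 tgt -0.3 0.15 None
-1 tgt 0.3 0.06 [ 0.91  0.56 -0.24  2.16  3.55  0.21  1.5 ]
-1 tgt 0.3 0.15 [ 1.65  0.82 -1.32  2.09  1.61  0.57 -2.6 ]
```

```bash
sed -i 's/radians(38)/radians(35)/' hlp.py
cat >> hlp.py <<'E'
H=.054
def fz(n=4):
    v=[]
    for _ in range(n): sleep(.06); v.append(sense()["wrist_force"]); 
    return np.mean(v,0)
def rep(t=""):
    s=sense(); print(t,round(s["time_s"],2),s["position"].round(4),"gap",round(s["finger_gap"],4),"F",s["wrist_force"].round(2),"q",s["joint_pos"].round(2),flush=True)
def grasp(i,R):
    move_l(tcp(CANS[i],H,R),R,feed=.1); rep("at can"); f0=fz()
    command_gripper(.03,50); rep("closed")
    return f0
def weigh(i,R):
    f0=grasp(i,R); p=sense()["position"]
    move_l(p+[0,0,.015],feed=.05); sleep(.2); f1=fz(); rep("lifted")
    m=-(f1-f0)[2]/9.81; print("CAN",i,"mass",m.round(3),"dF",(f1-f0).round(2))
    return m
def lower(dz,f=2.):
    p=sense()["position"]; r=move_l(p-[0,0,dz],feed=.03,until_force=f); rep(f"contact {r}")
def release(R,back=.09):
    command_gripper(.075); move_l(sense()["position"]-back*R[:,0],feed=.15); rep("out")
E
python3 - <<'E'
from hlp import *
R=ori(YAW)
command_gripper(.08); 
movep(tcp(CANS[0],H,R,.11),R); rep("pre")
weigh(0,R)
E
```

```text
pre 2.73 [ 0.5984 -0.1278  0.1465] gap 0.0801 F [0.92 0.26 0.1 ] q [ 1.    0.55 -1.    2.14  1.43  0.3   0.53]
at can 3.98 [ 0.6613 -0.1228  0.057 ] gap 0.0798 F [-0.16  0.38  0.15] q [ 0.86  0.79 -0.92  2.05  1.85  0.41  0.2 ]
closed 4.62 [ 0.6615 -0.1234  0.0568] gap 0.0449 F [-2.92 -2.56  4.17] q [ 0.86  0.79 -0.92  2.05  1.85  0.41  0.2 ]
lifted 5.52 [ 0.6614 -0.1234  0.0716] gap 0.0448 F [ 0.49  0.39 -5.63] q [ 0.86  0.76 -0.91  2.05  1.78  0.38  0.25]
CAN 0 mass 0.574 dF [ 0.26 -0.32 -5.63]
```

Run:
```python
from hlp import *
R=ori(YAW)
lower(.018); release(R)
for i in (1,2):
    move_l(tcp(CANS[i],H,R,.10),R,feed=.15)
    weigh(i,R); lower(.018); release(R)
for n in("top","side"):
    p,d=camera(n); cv2.imwrite(f"pics/{n}1.png",p[:,:,::-1]); np.savez(f"pics/{n}1.npz",p=p,d=d)
```

```text
contact True 6.03 [ 0.6612 -0.1235  0.0568] gap 0.0448 F [-2.57 -1.21  5.91] q [ 0.86  0.79 -0.92  2.05  1.85  0.4   0.2 ]
out 7.17 [ 0.6079 -0.1274  0.1284] gap 0.075 F [ 0.34 -0.04  0.16] q [ 0.95  0.58 -0.94  2.13  1.53  0.29  0.44]
at can 9.18 [ 0.6537 -0.0186  0.057 ] gap 0.0752 F [-0.71  0.28 -0.18] q [ 0.69  0.79 -0.95  2.1   1.93  0.55 -0.04]
closed 9.79 [ 0.654  -0.0186  0.0568] gap 0.0453 F [-1.68 -0.39  2.94] q [ 0.69  0.79 -0.95  2.1   1.93  0.55 -0.04]
lifted 10.68 [ 0.6539 -0.0186  0.0716] gap 0.0451 F [-0.12  0.22 -1.07] q [ 0.69  0.75 -0.95  2.1   1.87  0.52 -0.  ]
CAN 1 mass 0.161 dF [-0.24  0.3  -1.58]
contact True 11.19 [ 0.654  -0.0186  0.0568] gap 0.0448 F [ 0.37 -0.46  4.02] q [ 0.69  0.79 -0.95  2.1   1.93  0.54 -0.04]
out 12.34 [ 0.6017 -0.0225  0.1297] gap 0.0749 F [0.86 0.89 0.54] q [ 0.78  0.57 -1.    2.19  1.69  0.43  0.09]
at can 14.39 [0.6512 0.0933 0.057 ] gap 0.0751 F [0.97 0.65 0.08] q [ 0.47  0.8  -0.96  2.1   1.89  0.68 -0.19]
closed 15.0 [0.6515 0.0929 0.0568] gap 0.045 F [-2.08 -1.29  3.99] q [ 0.47  0.8  -0.96  2.1   1.89  0.68 -0.19]
lifted 15.89 [0.6514 0.0929 0.0717] gap 0.0448 F [ 0.33  0.29 -3.67] q [ 0.47  0.76 -0.97  2.09  1.84  0.66 -0.16]
CAN 2 mass 0.346 dF [ 0.7   0.56 -3.39]
contact True 16.4 [0.6513 0.0928 0.0568] gap 0.0449 F [-3.13 -0.93  5.08] q [ 0.47  0.8  -0.96  2.1   1.89  0.68 -0.19]
out 17.55 [0.5988 0.0885 0.1289] gap 0.0748 F [0.52 0.91 0.6 ] q [ 0.55  0.6  -1.04  2.18  1.68  0.61 -0.1 ]
```

View pics/side1.png

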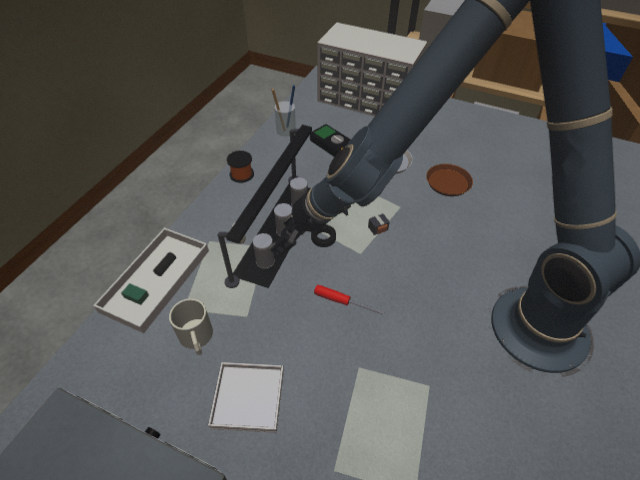

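Side view: all three canisters stand upright at (263,250), (285,219), (299,190), and the bystanders haven't moved. The weights give right = full (0.574 kg), middle = empty (0.16 kg reading, the lightest), left = half full (0.346 kg). Next is the full one to the tray.

```bash
cat >> hlp.py <<'E'
def carry(i,T,psi):
    R=ori(YAW); R2=ori(psi)
    move_l(tcp(CANS[i],H,R,.10),R,feed=.2); grasp(i,R)
    p=sense()["position"]; move_l(p+[0,0,.018],feed=.06); rep("lifted")
    move_l([.535,p[1],.135],feed=.12); rep("clear")
    move_l(tcp(T,.135,R2),R2,feed=.22); rep("over")
    move_l(tcp(T,.064,R2),R2,feed=.1); lower(.022,2.)
E
python3 - <<'E'
from hlp import *
psi=np.arctan2(TRAY[1],TRAY[0])
carry(0,TRAY,psi)
E
```

```text
at can 20.02 [ 0.6613 -0.1226  0.057 ] gap 0.0748 F [-0.22  0.03  0.47] q [ 0.85  0.79 -0.9   2.05  1.86  0.4   0.19]
closed 20.63 [ 0.6614 -0.1231  0.0568] gap 0.0449 F [-2.63 -1.26  4.36] q [ 0.85  0.79 -0.9   2.05  1.86  0.4   0.19]
lifted 21.09 [ 0.6605 -0.1232  0.0737] gap 0.0449 F [-0.38 -0.19 -5.05] q [ 0.85  0.74 -0.89  2.05  1.77  0.36  0.25]
clear 22.41 [ 0.5355 -0.1231  0.1351] gap 0.0448 F [-0.55  0.25 -5.61] q [ 1.1   0.5  -1.04  2.28  1.69  0.25  0.27]
over 24.98 [0.5199 0.408  0.1372] gap 0.0446 F [-0.4   1.09 -4.72] q [ 0.11  0.75 -1.18  2.05  1.63  0.7   0.16]
contact True 26.31 [0.5201 0.4093 0.0548] gap 0.0451 F [-0.31 -0.67  4.21] q [ 0.05  0.89 -1.09  2.09  1.9   0.74 -0.04]
```

Run:
```python
from hlp import *
R2=ori(np.arctan2(TRAY[1],TRAY[0])); release(R2,.1)
R=ori(YAW); p=sense()["position"]
p,d=camera("side"); cv2.imwrite("pics/side2.png",p[:,:,::-1])
move_l(tcp([.56,.05],.13,R),R,feed=.25); rep("back")
psi=np.arctan2(DISH[1],DISH[0])
carry(1,DISH,psi)
```

```text
out 27.52 [0.4744 0.3717 0.1342] gap 0.075 F [-0.89  0.05  0.03] q [ 0.17  0.69 -1.21  2.18  1.68  0.67  0.05]
back 29.06 [0.558  0.0514 0.1326] gap 0.075 F [-0.2  -0.21  0.41] q [ 0.71  0.56 -1.13  2.27  1.74  0.58 -0.11]
at can 30.77 [ 0.6537 -0.0184  0.057 ] gap 0.075 F [ 0.05  0.12 -0.5 ] q [ 0.71  0.81 -0.99  2.1   1.92  0.57 -0.02]
closed 31.38 [ 0.6539 -0.0186  0.0568] gap 0.045 F [-1.41 -0.68  3.62] q [ 0.71  0.81 -0.99  2.1   1.92  0.57 -0.02]
lifted 31.83 [ 0.6538 -0.0188  0.0747] gap 0.0453 F [-0.01  0.31 -1.14] q [ 0.72  0.77 -0.99  2.1   1.85  0.55  0.03]
clear 33.09 [ 0.5355 -0.0187  0.135 ] gap 0.0453 F [ 0.11  0.44 -1.24] q [ 0.9   0.51 -1.13  2.32  1.77  0.44 -0.03]
over 35.03 [ 0.497  -0.4092  0.1374] gap 0.0453 F [ 1.05  0.79 -0.91] q [ 1.27  0.54 -0.84  2.1   1.58  0.42  0.08]
contact True 36.38 [ 0.4973 -0.4108  0.0548] gap 0.0448 F [-0.92  0.21  3.4 ] q [ 1.25  0.72 -0.84  2.13  1.97  0.53 -0.24]
```

View pics/side2.png

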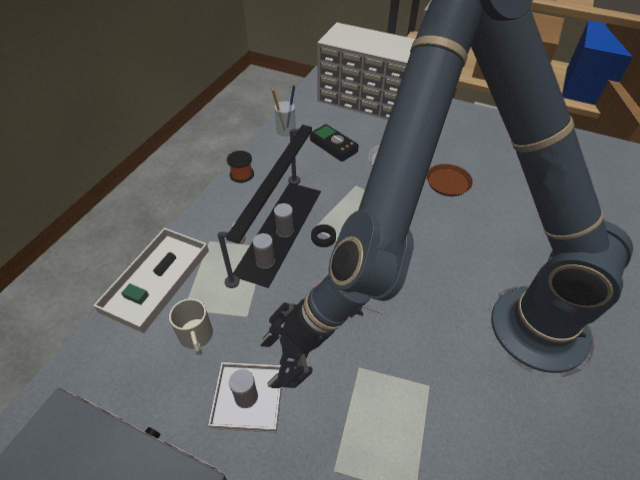

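The side view shows the full canister standing in the tray at (243,388), with the gripper clear. The contact height in the dish matches its floor. I'll release, back off and check everything.

Run:
```python
from hlp import *
R2=ori(np.arctan2(DISH[1],DISH[0])); release(R2,.1)
p=sense()["position"]; move_l([.36,-.36,.25],feed=.2); rep("end")
q=sense()["joint_pos"]; print(q)
for n in("top","side"):
    p,d=camera(n); cv2.imwrite(f"pics/{n}3.png",p[:,:,::-1]); W=cloud(n,d)
    m=((abs(W[...,2]-.085)<.006)&(W[...,0]>.44)&(W[...,0]<.73)&(abs(W[...,1])<.46)).astype(np.uint8)
    k,l,s,c=cv2.connectedComponentsWithStats(m)
    for i in range(1,k):
        if s[i,4]>80:
            ys,xs=np.where(l==i); P=plane(n,np.c_[xs,ys],.085)[:,:2]; print(n,c[i].round(),s[i,4],P.mean(0).round(4),np.median(W[...,2][l==i]).round(4))
```

```text
out 37.59 [ 0.4521 -0.3741  0.1357] gap 0.0748 F [ 0.4  -0.91 -0.55] q [ 1.31  0.47 -0.86  2.22  1.7   0.4  -0.09]Traceback (most recent call last):
  File "<stdin>", line 3, in <module>
rig.Unreachable: the arm cannot follow that straight line within its joint ranges
```

Run:
```python
from hlp import *
p=sense()["position"]
for t in(.12,.08,.05,.03):
    try: move_l(p+[0,0,t],feed=.15); break
    except Unreachable: pass
rep("up")
try: move_l(sense()["position"]+[-.06,-.14,.0],feed=.2)
except Unreachable: print("no side step")
rep("end")
for n in("top","side"):
    p,d=camera(n); cv2.imwrite(f"pics/{n}3.png",p[:,:,::-1]); W=cloud(n,d)
    m=((abs(W[...,2]-.085)<.006)&(W[...,0]>.44)&(W[...,0]<.73)&(abs(W[...,1])<.46)).astype(np.uint8)
    k,l,s,c=cv2.connectedComponentsWithStats(m)
    for i in range(1,k):
        if s[i,4]>80:
            ys,xs=np.where(l==i); P=plane(n,np.c_[xs,ys],.085)[:,:2]; print(n,c[i].round(),s[i,4],P.mean(0).round(4),np.median(W[...,2][l==i]).round(4))
```

```text
up 38.54 [ 0.4515 -0.3742  0.2545] gap 0.0752 F [ 0.58  0.49 -0.57] q [ 1.57  0.29 -1.11  2.11  0.93  0.43  0.66]
end 39.46 [ 0.3924 -0.5125  0.2543] gap 0.0751 F [ 0.29  0.65 -0.18] q [ 1.83  0.48 -1.18  1.98  0.87  0.47  1.02]
top [180. 174.] 151 [0.6931 0.3336] 0.0846
top [279. 190.] 254 [0.6529 0.0919] 0.0866
top [146. 243.] 274 [0.5246 0.4098] 0.0847
top [489. 254.] 297 [ 0.5016 -0.4133] 0.0855
side [392. 139.] 140 [ 0.4986 -0.4095] 0.0849
side [262. 241.] 266 [0.6524 0.095 ] 0.0864
side [189. 315.] 234 [0.692  0.3351] 0.0841
side [241. 381.] 490 [0.5205 0.4136] 0.0844
```

View pics/top3.png

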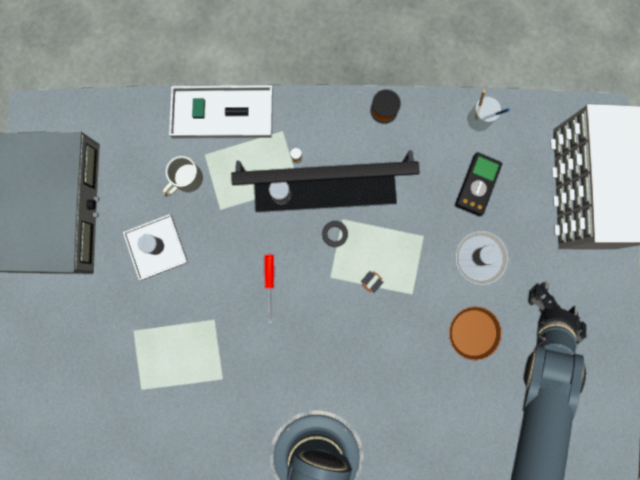

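View pics/side3.png

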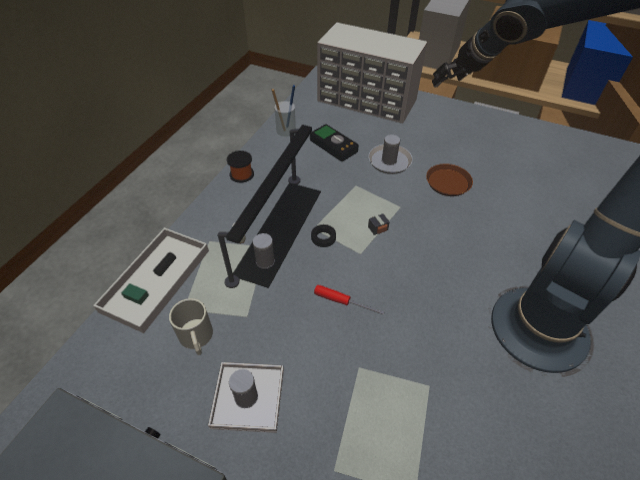

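Top view: canisters in the tray (146,243), in the dish (489,254) and on the mat (279,190). The side view agrees: (241,381), (392,139) and (262,241), all upright. Bystanders haven't moved and the arm is clear.

```bash
python3 -c "
from rig import *
finish_job()"
```

```text
the job is handed in; nothing more can be done
```

The full canister now stands in the square tray, the empty one in the round dish, and the half-full one is back where it stood. I handed the job in at about 39.6 s on the robot's clock.

**Weights:** I lifted all three before moving any.

| Canister | Reading | Range given | Verdict |
|---|---|---|---|
| Right | 0.574 kg | 0.55–0.65 kg | full |
| Left | 0.346 kg | 0.27–0.37 kg | half full |
| Middle | 0.161 kg | 0.07–0.11 kg | empty |

The middle reading is above the empty range. I put that down to force noise of about 0.5 N. It was clearly the lightest, and the forces when I carried it (0.9–1.2 N) fit an empty canister.

**Last checks:**
- **Upright:** both cameras show all three canisters standing, with tops at the right heights (0.084–0.087 m).
- **Placing:** the two moved canisters are within about 5 mm of the tray and dish centres.
- **Half-full one:** it is within about 0.5 mm of its first measured position in each view.
- **Bystanders:** by eye, nothing else had moved, and the arm was clear.

**Disagreements:** the two cameras differed by 3–4 mm in y, so I used their averages for the canisters. One retreat move after the last release was refused as unreachable. Nothing moved, and I backed off another way.

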